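# Level a lens mount on the surface plate with a wedge

### The job

The lens mount on the granite surface plate rests at one end on a round pin against the end stop, and its other end sits low on two short feet. Pick up the levelling wedge from the bench, lay it flat on the plate and slide it, thin edge first, between the two feet and under the mount until both feet just lift off the plate, about 2 to 3 mm clear, so that the mount lies level. Do not touch the mount itself or push it off its pin, leave everything else where it stands, and finish while still holding the wedge in place under the mount.

Things in the scene. Friction and masses are not known exactly. Their poses are not given: they have to be found in the camera images.
- plate: Black granite surface plate, fixed, 300 x 200 x 50 mm, on the bench. Origin at the centre of its underside; its top is 50 mm above. Its +x axis (the long way) points from the free end, where the wedge goes on, to the end stop: the direction in which the wedge is pushed. All fixed and loose things on it are turned with it.
- plate_top (a point): Point at the centre of the granite plate's top face; same axes as the plate.
- endstop: Ground steel end stop, fixed on the plate: upright bar 14 mm thick, 110 mm wide, 36 mm high, its face at plate x = 128 mm, with a lying round rest pin, 9.5 mm thick, at its foot (plate x = 112.5 mm). Origin at the foot of the face. A fixed dial indicator on a stand, 145 mm high, stands beside it at plate (125, -77) mm and reaches over the mount as far as plate x = 54 mm.
- mount: Lens mount, loose, 0.5 to 0.85 kg: aluminium plate 130 x 100 x 14 mm (x, y, z), a black lens barrel 72 mm wide, 22 mm high on top. Origin mid length and width, level with the soles; +x towards the end stop; underside 7 mm above it. Feet 15 x 15 x 7 mm under the corners of the low (-x) end, flush with it, 70 mm between them. The far end lies on the rest pin, 2.5 mm higher: level at 2.5 mm lift.
- foot_l (a point): Sole of the mount's foot on its +y side, at the edge of the low end (mount x -65, y +42.5, z 0 mm): on the plate at the start; its height above the plate is the lift.
- foot_r (a point): The same for the other foot (mount x -65, y -42.5, z 0 mm).
- mount_lip (a point): Middle of the lower edge of the mount's low end (mount x -65, y 0, z 7 mm), under which the wedge goes: 7 mm above the plate at the start, at about plate x = -2 mm.
- wedge: Levelling wedge, loose, 0.3 kg: steel taper 75 mm long, 32 wide, 3 mm thick at the thin edge rising evenly to 15 mm, with an upright block grip, black on top, at the thick end: 32 x 32 mm, 45 high, sides flush. Origin under the grip's centre, +x to the thin edge (91 mm away). 6.25 mm of push lifts the mount's low end 1 mm, with under 15 N. Grasp across wedge y (32 mm). Starts on the bench.
- wedge_grip (a point): Centre of the wedge's grip, half-way up (22.5 mm above the underside); same axes as the wedge.
- wedge_tip (a point): Middle of the wedge's thin edge, on the underside (91 mm along wedge +x from the grip's centre).
- setring: Bystander on the granite plate: steel setting ring, 42 mm diameter, 14 mm high. Origin under its centre.
- barrel_s: Bystander on the granite plate: small black lens barrel, 40 mm diameter, 43 mm high, beside the mount. Origin under its centre.
- barrel_a: Bystander on the bench: black lens barrel, 72 mm diameter, 78 mm high, beyond the wedge. Origin under its centre.
- barrel_b: Bystander on the bench, left: black lens barrel, 72 mm diameter, 78 mm high.
- barrel_c: Bystander on the bench, left: black lens barrel, 72 mm diameter, 78 mm high.
- cone_a: Bystander on the bench: aluminium cone, 62 mm diameter, 128 mm high.
- taperoll: Bystander on the bench, between robot and wedge: roll of amber tape lying flat, 84 mm diameter, 48 mm high.

How it is judged:
On the way, in this order (a step that is already met when the one before it is completed fails the run):
1. the wedge has been picked up by the fingers, clear of the bench (contact force between the fingers and wedge above 2 N and height (world z) of wedge_tip above 0.03 m), for 0.2 s.
2. the wedge is down on the plate, thin edge towards the gap between the feet, the mount still on its feet (z of wedge_tip in the frame of plate_top below 0.006 m and x of wedge_tip in the frame of mount_lip between -0.09 and 0.03 m and y of wedge_tip in the frame of mount_lip between -0.025 and 0.025 m and z of each of foot_l, foot_r in the frame of plate_top below 0.0008 m), for 0.1 s.
At the end, for the whole second after the job is handed in: Both feet are 1 to 4.5 mm above the plate; only the wedge and the end stop's pin carry the mount, which has shifted less than 12 mm and is at rest; the wedge lies flat (3 degrees) on the plate, bears the mount and is held by the fingers; the robot does not touch the mount (z of foot_l in the frame of plate_top between 0.001 and 0.0045 m and z of foot_r in the frame of plate_top between 0.001 and 0.0045 m and contact force between mount and plate below 0.3 N and contact force between wedge and mount above 0.8 N and contact force between wedge and plate above 0.5 N and contact force between mount and endstop above 0.5 N and contact force between the fingers and wedge above 2 N and contact force between each of the fingers, the arm and mount below 0.3 N and angle between wedge's own z axis and vertical below 0.06 rad and distance of mount from where it was at the start of the episode below 0.012 m and linear speed of each of mount, wedge below 0.01 m/s and x of wedge_tip in the frame of mount_lip above 0.02 m and y of wedge_tip in the frame of mount_lip between -0.025 and 0.025 m); the arm keeps its last pose, push and grip.
It fails at once if the robot touches the mount (contact force between any of the fingers, the arm and mount above 1 N).
It fails at once if the low end of the mount is jacked up more than 7 mm (z of any of foot_l, foot_r in the frame of plate_top above 0.007 m).
It fails at once if the mount is pushed out of its place (distance of mount from where it was at the start of the episode above 0.02 m).
It fails at once if a bystander is pushed away or knocked over (distance of any of setring, barrel_s, barrel_a, barrel_b, barrel_c, cone_a, taperoll from where it was at the start of the episode above 0.02 m).
It also fails if it takes over 40 s, if anything falls off the work surface, if the arm or the gripper's body presses on something with over 40 N, if the wrist force passes 120 N, or if a joint passes its speed limit or range.

### The arm

A 6-joint arm with a two-finger parallel gripper is mounted at the origin on the work surface. World frame = base frame: x ahead of the robot, y to its left, z up, the work surface at z = 0. Lengths are in m, angles in rad, forces in N, time in s.
With the tool pointing down it reaches from about 0.3 to 0.875 m from the base axis. Payload 6.4 kg.
Tool frame: the origin (TCP) lies between the finger pads; the fingertips stand 25 mm ahead of it and the grasp point (between the pads) lies 6 mm ahead of it; z points along the fingers, y is the line along which they close (so a half turn about z gives the same grasp; the last joint's range is limited). The gripper opens to 85 mm and grips with 20 to 120 N. Pads are 22 mm wide; open, the fingers measure 114 mm over their backs; the gripper's body (76 mm by 85 mm) begins 54 mm behind the grasp point. The pads swing forward as they close: fully open they stand 13 mm farther back than shut.
Start: joints at [-1.347, 0.181, 1.607, -0, 1.354, -0.206], TCP at [0.24, -0.523, 0.256] pointing down, gripper open.
Joint ranges: [-2.99, 2.99], [-0.89, 2.07], [0.3, 2.58], [-1.14, 4.28], [0, 2.63], [-3.12, 3.12]. Speed limits (rad/s): [2.57, 2.57, 3.01, 3.14, 3.14, 3.14].

### API

Orientations are given as a unit quaternion [w, x, y, z].
In Python, from bench import ctrl gives the robot as it stands.
- The arm moves only by the tool servo_tool, never from a script. Its argument "series" is text: rows parted by semicolons, each of 7 numbers parted by spaces: the gripper command: -1 is fully open, 1 is shut, values between are in proportion, then the shift along the tool's x, y, z in m, then the turn, a rotation vector about the tool's x, y, z in degrees. A call has 1 to 12 rows; each row is the pose to reach, as a shift and turn from the pose commanded when the call began, along the tool's axes at that moment; what a row does not reach only later rows make up. A row lasts 1/12 s, in which the tool goes at most 41.7 mm and 7.16 degrees, less where a joint would pass 70% of its speed; a pose out of reach is approached as far as the arm can. A call with a gripper value outside its range is refused whole. The fingers move at their own pace and stop on an object; the grip force is fixed at half the most. Time passes only in rows, so rows that repeat a pose let the fingers close. It gives the time, the measured TCP pose, the force, the opening and the grip force at its end, in the units of the state.
- ctrl.get_obs(): the state, without advancing time (a new reading comes with each control period).
- ctrl.camera(name): name is "side" or "top"; returns a dict with "img" (384x512x3 uint8, red, green, blue), "z_map" (384x512 float32, m along the optical axis (not along the pixel's ray), 0 where there is no reading), "fovy" (degrees; the focal length in pixels is half the picture's height over the tangent of half this angle, whatever the lens; pixels are square), "cx", "cy" (the principal point, pixels), "extrinsics" (4x4, takes a point from camera to world coordinates). Camera axes: x right, y down, z forward; pixel columns grow to the right and rows downward; lengths in m; the calibration is good to about 2 mm. A picture is of the moment at which its call begins.
- ctrl.hand_in(): hands the job in; it is judged then, once.
The state is a dict: "time_s": time; "q": joint angles; "dq": joint speeds; "joint_efforts": joint torques, N m; "eef_pos": TCP position; "eef_rot": TCP orientation; "wrist_force": force on the tool from outside, world axes, zero at the start; "torque": the same for the moment, N m; "opening": opening from 0.0 (shut) to 1.0 (fully open); "grasp_force": force on a finger pad.
Only numpy, scipy, OpenCV 4.12 (cv2) and the standard library are available. Lean on these libraries where they do the work, as an engineer would, in place of code of your own. Each camera call takes 0.05 s, during which the arm holds its last target. There are 200 camera calls.

## Working session

There is one attempt and no reset: what is moved stays moved. The work goes in short steps, Python scripts to look and compute and a tool call to move; the robot and the scene stay as the last step left them, time stands still between calls to the robot, and variables do not carry over. Pictures are saved under pics/ and viewed, at most 10 in all, crops included, and the job is handed in when it is done.

Besides the shell and the picture viewer there is one more tool, called after "Call:" in YAML: its name, and indented under it one key for each argument. servo_tool: Moves the arm, as the interface text tells. Its arguments: {"type":"object","properties":{"series":{"type":"string"}},"required":["series"]}

```bash
mkdir -p pics; cat > h.py <<'E'
import numpy as np,cv2
from bench import ctrl
def cam(n):
    c=ctrl.camera(n); c['f']=192/np.tan(np.radians(c['fovy'])/2); return c
def cloud(c):
    v,u=np.mgrid[:384,:512]; z=c['z_map']; p=np.stack([(u-c['cx'])/c['f']*z,(v-c['cy'])/c['f']*z,z],-1)
    E=np.array(c['extrinsics']); return p@E[:3,:3].T+E[:3,3]
def save(c,n): cv2.imwrite('pics/'+n+'.png',c['img'][:,:,::-1])
E
python3 - <<'E'
from h import *
for n in('top','side'):
    c=cam(n); save(c,n+'0'); np.savez(n+'0.npz',P=cloud(c),img=c['img']); print(n,c['fovy'],np.round(c['extrinsics'],3).tolist(),(c['z_map']==0).mean())
o=ctrl.get_obs(); print(o)
E
```

```text
top 51.415814227333215 [[-0.011, -0.992, 0.124, 0.38], [-1.0, 0.013, 0.015, 0.045], [-0.017, -0.124, -0.992, 1.089], [0.0, 0.0, 0.0, 1.0]] 0.004048665364583333
side 46.083913407046836 [[-0.744, -0.342, 0.574, -0.183], [-0.668, 0.411, -0.62, 0.761], [-0.024, -0.845, -0.534, 0.675], [0.0, 0.0, 0.0, 1.0]] 0.003972371419270833
{'time_s': 0.1, 'q': array([-1.34729016e+00,  1.81495855e-01,  1.60791159e+00, -3.99267481e-06,
        1.35378585e+00, -2.06327960e-01]), 'dq': array([-0.00032341, -0.0009025 , -0.00174869, -0.00014636,  0.00037645,
       -0.00095866]), 'joint_efforts': array([ 9.29281632e-04, -4.45872581e+01, -3.52238560e+01, -9.41745293e-05,
        4.21539880e-03, -2.50596344e-06]), 'eef_pos': array([ 0.23951075, -0.52223959,  0.25545611]), 'eef_rot': array([-8.00272552e-04,  9.76993680e-01,  2.13266755e-01, -8.82303596e-06]), 'wrist_force': array([ 0.43474017,  0.24244527, -0.95933619]), 'torque': array([-0.01476294,  0.00964412,  0.05800518]), 'grasp_force': 0.0, 'opening': 0.9970618619662852}
```

View pics/top0.png

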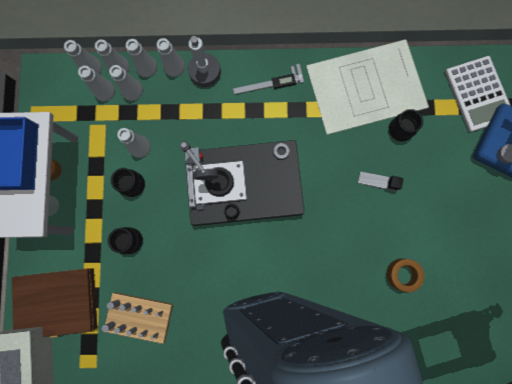

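View pics/side0.png

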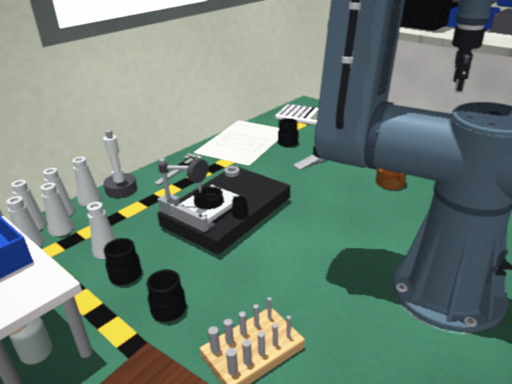

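The top view shows the plate at px (187–302, 141–224), with the end stop at its left. The mount's low end is at column ~246. The wedge is at (360–402, 174–188), thin edge left and black grip at (396,183). The side view confirms this. Next I'll measure the plate, mount and wedge.

```bash
python3 - <<'E'
from h import *
d=np.load('top0.npz'); P=d['P']; im=d['img'].astype(int); s=im.sum(-1)
v,u=np.mgrid[:384,:512]
def box(a,b,c,e): return (u>=a)&(u<=b)&(v>=c)&(v<=e)
def rect(m,n):
    q=P[m][:,:2].astype(np.float32)*1000; r=cv2.minAreaRect(q); print(n,m.sum(),'rect',np.round(r[0],1),np.round(r[1],1),round(r[2],1),'zmed',np.median(P[m][:,2]).round(4),'mean',q.mean(0).round(1))
print('bench z',np.median(P[box(320,350,170,200)][:,2]))
pl=box(175,315,130,235)&(P[...,2]>.035)&(P[...,2]<.058); rect(pl,'plate')
mt=box(190,255,155,210)&(P[...,2]>.063)&(P[...,2]<.082)&(s>350); rect(mt,'mount')
w=box(352,410,165,195)
rect(w&(P[...,2]>.035)&(P[...,2]<.055),'grip')
rect(w&((s>330)),'taper'); rect(w&((s>330)|(P[...,2]>.02)),'wedge')
# plate axis estimate
for n,b in(('mt',mt),('taper',w&(s>330))):
    q=P[b][:,:2]; q=q-q.mean(0); l,V=np.linalg.eigh(q.T@q); print(n,'axis',V[:,1],np.degrees(np.arctan2(V[1,1],V[0,1])))
for n,b,lo in(('ring',box(270,295,140,162),.058),('bs',box(222,242,203,220),.08)): rect(b&(P[...,2]>lo),n)
rect(box(375,430,100,145)&(P[...,2]>.065),'ba')
E
python3 - <<'E'
import cv2
i=cv2.imread('pics/top0.png');cv2.imwrite('pics/cr.png',cv2.resize(i[130:235,180:420],None,fx=3.3,fy=3.3,interpolation=cv2.INTER_CUBIC))
E
```

```text
bench z -0.0004652678155254719
plate 5634 rect [551.2 100. ] [200.8 300.8] 5.1 zmed 0.0493 mean [546.7  65.6]
mount 1020 rect [547.6 167.1] [100.7 140.2] 5.0 zmed 0.0714 mean [542.6 153.6]
grip 152 rect [ 545.4 -303.4] [31.7 31.7] 79.7 zmed 0.0439 mean [ 544.7 -302.7]
taper 344 rect [ 559.3 -253.4] [76.7 35.1] 78.4 zmed 0.0086 mean [ 558.5 -253.9]
wedge 533 rect [ 496.1 -125.7] [ 84.6 404.5] 22.3 zmed 0.0122 mean [ 551.2 -266.1]
mt axis [-0.37231924  0.92810473] 111.85872200013569
taper axis [0.23824746 0.97120448] 76.21687276267585
ring 141 rect [514.3  11.7] [ 40.  273.8] 84.2 zmed 0.0629 mean [6.251e+02 6.000e-01]
bs 62 rect [428.3  99.5] [141.1  33.6] 35.0 zmed 0.0918 mean [470.5 128.4]
ba 259 rect [ 540.8 -168.6] [ 60.9 531.6] 43.5 zmed 0.0762 mean [ 684.7 -318.5]
```

View pics/cr.png

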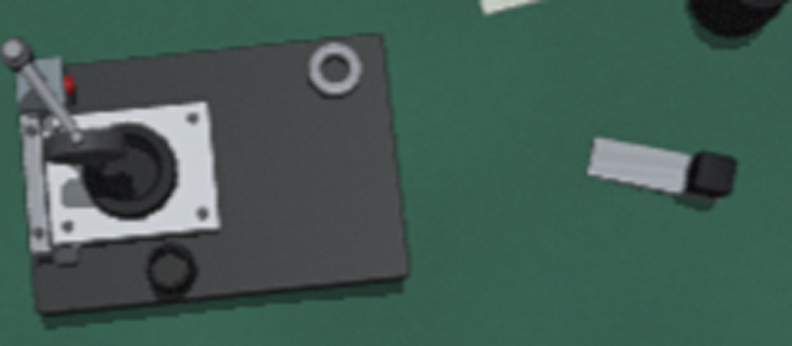

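Call:
servo_tool:
  series: "-1 0.369 -0.072 0.12 0 0 -52;-1 0.369 -0.072 0.12 0 0 -52;-1 0.369 -0.072 0.12 0 0 -52;-1 0.369 -0.072 0.12 0 0 -52;-1 0.369 -0.072 0.12 0 0 -52;-1 0.369 -0.072 0.12 0 0 -52;-1 0.369 -0.072 0.12 0 0 -52;-1 0.369 -0.072 0.12 0 0 -52;-1 0.369 -0.072 0.12 0 0 -52;-1 0.369 -0.072 0.12 0 0 -52;-1 0.369 -0.072 0.12 0 0 -52;-1 0.369 -0.072 0.12 0 0 -52"

```text
time_s: 1.1
eef_pos: [0.5452, -0.3021, 0.1351]
eef_rot: [-0.001, 0.784, 0.621, -0.0]
wrist_force: [0.1, 0.3, 0.2]
opening: 1.001
grasp_force: 0.0
```

Call:
servo_tool:
  series: "-1 0 0 0.03 0 0 0;-1 0 0 0.06 0 0 0;-1 0 0 0.085 0 0 0;-1 0 0 0.102 0 0 0;-1 0 0 0.102 0 0 0;-1 0 0 0.102 0 0 0;0.2 0 0 0.102 0 0 0;1 0 0 0.102 0 0 0;1 0 0 0.102 0 0 0;1 0 0 0.102 0 0 0;1 0 0 0.102 0 0 0;1 0 0 0.102 0 0 0"

```text
time_s: 2.1
eef_pos: [0.546, -0.3042, 0.0358]
eef_rot: [0.001, 0.785, 0.62, 0.0]
wrist_force: [0.6, -0.5, 6.8]
opening: 0.369
grasp_force: 60.7
```

Call:
servo_tool:
  series: "1 0 0 0 0 0 0;1 0 0 -0.02 0 0 0;1 0 0 -0.05 0 0 0;1 0 0 -0.08 0 0 0;1 0 0 -0.105 0 0 0;1 0 0 -0.11 0 0 0;1 0 0 -0.11 0 0 0;1 0 0 -0.11 0 0 0"

```text
time_s: 2.77
eef_pos: [0.5443, -0.3029, 0.1428]
eef_rot: [-0.001, 0.785, 0.62, -0.0]
wrist_force: [-0.7, -0.5, -3.9]
opening: 0.364
grasp_force: 60.1
```

```bash
python3 - <<'E'
from h import *
o=ctrl.get_obs();print(o['eef_pos'],o['eef_rot'],o['wrist_force'],o['torque'],o['time_s'])
c=cam('side');save(c,'s1');P=cloud(c)
c2=cam('top');P2=cloud(c2);np.savez('l.npz',P=P,img=c['img'],P2=P2,img2=c2['img'])
a=np.hstack([cv2.resize(c['img'][90:240,230:400],None,fx=2.3,fy=2.3),cv2.resize(c2['img'][130:280,330:500],None,fx=2.3,fy=2.3)]);cv2.imwrite('pics/l1.png',a[:,:,::-1])
E
```

```text
[ 0.54433044 -0.30285521  0.14278543] [-9.49919569e-04  7.84608264e-01  6.19991066e-01 -2.20006536e-04] [-0.67167941 -0.49959234 -3.91854795] [-0.0671429   0.05464061  0.00351316] 2.7667
```

View pics/l1.png

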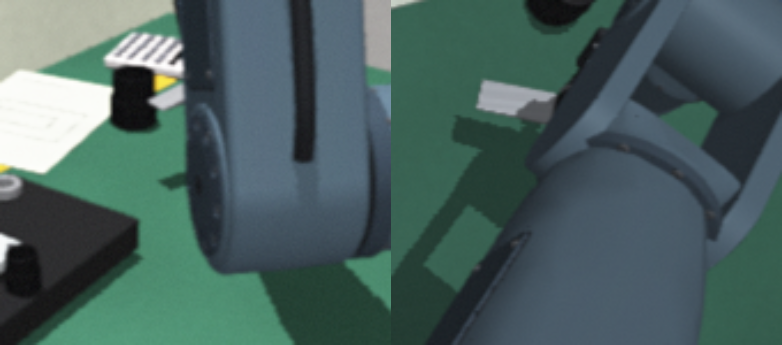

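Call:
servo_tool:
  series: "1 0.02 -0.003 0 0 0 -1;1 0.05 -0.008 0 0 0 -4;1 0.085 -0.014 0 0 0 -7;1 0.12 -0.02 0.005 0 0 -10;1 0.155 -0.025 0.01 0 0 -13;1 0.19 -0.03 0.01 0 0 -15;1 0.22 -0.035 0.015 0 0 -17;1 0.25 -0.04 0.015 0 0 -18.4;1 0.267 -0.0435 0.015 0 0 -18.4;1 0.272 -0.0435 0.015 0 0 -18.4;1 0.272 -0.0435 0.015 0 0 -18.4;1 0.272 -0.0435 0.015 0 0 -18.4"

```text
time_s: 3.87
eef_pos: [0.5651, -0.029, 0.1281]
eef_rot: [-0.001, 0.675, 0.738, -0.001]
wrist_force: [0.7, -1.2, -3.2]
opening: 0.368
grasp_force: 60.1
```

```bash
python3 - <<'E'
from h import *
c=cam('side');P=cloud(c)
c2=cam('top');P2=cloud(c2);np.savez('l.npz',P=P,img=c['img'],P2=P2,img2=c2['img'])
o=ctrl.get_obs();print(o['eef_pos'],o['eef_rot'])
a=np.hstack([cv2.resize(c['img'][110:250,150:320],None,fx=2.3,fy=2.3),cv2.resize(c2['img'][130:270,180:350],None,fx=2.3,fy=2.3)]);cv2.imwrite('pics/l2.png',a[:,:,::-1])
E
```

```text
[ 0.56540661 -0.02994772  0.12868696] [-2.93911688e-04  6.75857958e-01  7.37031744e-01 -3.78741445e-04]
```

View pics/l2.png

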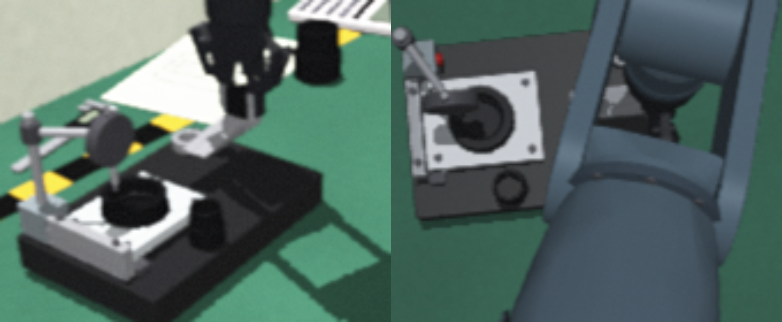

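The side view shows the wedge held level above the plate, tip at crop px ~(205,150) pointing at the mount. I'll measure its line against the mount's low edge.

```bash
python3 - <<'E'
from h import *
d=np.load('l.npz'); a=np.radians(95.1); ex=np.array([np.cos(a),np.sin(a)]); ey=np.array([-ex[1],ex[0]])
v,u=np.mgrid[:384,:512]
O=np.array([.5512,.1])
for P,im,n in((d['P'],d['img'],'side'),(d['P2'],d['img2'],'top')):
    s=im.astype(int).sum(-1); X=(P[...,:2]-O)@ex*1000; Y=(P[...,:2]-O)@ey*1000; Z=P[...,2]*1000
    m=(X>-60)&(X<-15)&(abs(Y)<40)&(Z>80)&(Z<115)&(s>200); q=np.c_[X[m],Y[m],Z[m]]
    print(n,'wedge n',m.sum(),'Xmax',np.percentile(q[:,0],[50,95,100]).round(1))
    for lo in(-55,-47,-40,-33):
        k=q[(q[:,0]>=lo)&(q[:,0]<lo+7)]
        if len(k):print(lo,len(k),k[:,1].min().round(1),k[:,1].max().round(1),'z',np.median(k[:,2]).round(1))
    m=(X>-15)&(X<40)&(abs(Y)<60)&(Z>67)&(Z<76)&(s>350); 
    print('mount Xmin by Y',[(y,np.round(X[m&(abs(Y-y)<5)].min(),1)) for y in(-40,-20,0,20,40) if (m&(abs(Y-y)<5)).any()],'Y',np.percentile(Y[m&(X>0)&(X<25)],[0.5,99.5]).round(1))
    m=(X>-100)&(X<-60)&(abs(Y)<90)&(Z<58)&(Z>45)
    print('plate z',np.median(Z[m]))
o=ctrl.get_obs()['eef_pos'];print('tcp',(o[:2]-O)@ex*1000,(o[:2]-O)@ey*1000)
E
```

```text
side wedge n 76 Xmax [-47.9 -38.5 -35.6]
-55 19 -21.4 12.5 z 95.7
-47 26 -22.9 11.7 z 94.7
-40 9 -19.1 12.7 z 95.1
mount Xmin by Y [(-40, np.float64(-2.3)), (-20, np.float64(-2.2)), (0, np.float64(-1.6)), (20, np.float64(-2.2)), (40, np.float64(-2.9))] Y [-36.   37.3]
plate z 48.95116911684383
top wedge n 2 Xmax [-42.3 -42.2 -42.2]
-47 2 -17.9 -15.3 z 94.0
mount Xmin by Y [(-40, np.float64(-3.0)), (-20, np.float64(-3.0)), (0, np.float64(-1.4)), (20, np.float64(-2.2)), (40, np.float64(-2.9))] Y [-51.7  47.4]
plate z 49.83067663882623
tcp -130.69615308314653 -2.598758365244804
```

Call:
servo_tool:
  series: "1 0 0 0.015 0 0 0;1 0 0 0.028 0 0 0;1 0 0 0.036 0 0 0;1 0 0 0.039 0 0 0;1 0 0 0.04 0 0 0;1 0 0 0.04 0 0 0;1 0 0 0.04 0 0 0"

```text
time_s: 4.55
eef_pos: [0.566, -0.029, 0.0897]
eef_rot: [0.0, 0.675, 0.737, 0.0]
wrist_force: [-0.6, -0.1, -2.6]
opening: 0.363
grasp_force: 60.0
```

Call:
servo_tool:
  series: "1 0 0 0.001 0 0 0;1 0 0 0.002 0 0 0;1 0 0 0.003 0 0 0;1 0 0 0.004 0 0 0;1 0 0 0.004 0 0 0;1 0 0 0.004 0 0 0"

```text
time_s: 5.05
eef_pos: [0.5659, -0.0288, 0.0858]
eef_rot: [0.0, 0.675, 0.737, 0.0]
wrist_force: [-1.2, 0.3, 1.6]
opening: 0.363
grasp_force: 60.4
```

Call:
servo_tool:
  series: "1 0 0 0.0005 0 0 0;1 0.004 0 0.0005 0 0 0;1 0.012 0 0.0005 0 0 0;1 0.02 0 0.0005 0 0 0;1 0.028 0 0.0005 0 0 0;1 0.036 0 0.0005 0 0 0;1 0.043 0 0.0005 0 0 0;1 0.049 0 0.0005 0 0 0;1 0.053 0 0.0005 0 0 0;1 0.055 0 0.0005 0 0 0;1 0.055 0 0.0005 0 0 0;1 0.055 0 0.0005 0 0 0"

```text
time_s: 6.05
eef_pos: [0.5616, 0.0268, 0.0857]
eef_rot: [0.001, 0.675, 0.738, 0.001]
wrist_force: [-0.4, -2.0, 5.8]
opening: 0.366
grasp_force: 60.8
```

```bash
cat > m.py <<'E'
from h import *
import sys
c=cam('side');P=cloud(c);im=c['img']
a=np.radians(95.1); ex=np.array([np.cos(a),np.sin(a)]); ey=np.array([-ex[1],ex[0]]);O=np.array([.5512,.1])
s=im.astype(int).sum(-1); X=(P[...,:2]-O)@ex*1000; Y=(P[...,:2]-O)@ey*1000; Z=P[...,2]*1000
for lo,hi in((0,15),(70,95)):
    m=(X>lo)&(X<hi)&(abs(Y+2)<46)&(Z>65)&(Z<80)&(s>350); print('mount top z',lo,m.sum(),Z[m].mean().round(2))
m=(X>-12)&(X<40)&(abs(Y)<60)&(Z>67)&(Z<79)&(s>350)
print('Xmin',[np.round(X[m&(abs(Y-y)<5)].min(),1) for y in(-40,-20,0,20,40) if (m&(abs(Y-y)<5)).any()])
o=ctrl.get_obs();e=o['eef_pos'];print('tcp',(e[:2]-O)@ex*1000,(e[:2]-O)@ey*1000,e[2],o['wrist_force'])
cv2.imwrite('pics/'+sys.argv[1]+'.png',cv2.resize(im[130:240,150:280],None,fx=5,fy=5,interpolation=cv2.INTER_CUBIC)[:,:,::-1])
E
python3 m.py m1
```

```text
mount top z 0 49 70.1
mount top z 70 76 72.01
Xmin [np.float64(0.4), np.float64(-3.1), np.float64(-0.7), np.float64(-3.6), np.float64(0.9)]
tcp -73.81711402342286 -3.9223163722876073 0.08575468856200588 [-0.70771243 -1.62336605  5.93335433]
```

View pics/m1.png

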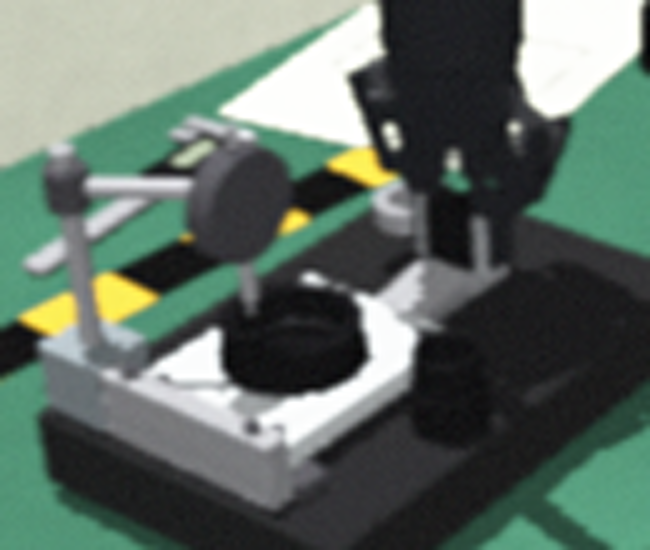

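The wedge's thin end is now under the mount (crop ~(410,310)), the gripper is well clear, and the dial is far off. I'll push on slowly and watch the force.

Call:
servo_tool:
  series: "1 0.001 0 0 0 0 0;1 0.002 0 0 0 0 0;1 0.003 0 0 0 0 0;1 0.004 0 0 0 0 0;1 0.004 0 0 0 0 0"

```text
time_s: 6.52
eef_pos: [0.5614, 0.0302, 0.0858]
eef_rot: [0.001, 0.675, 0.738, 0.0]
wrist_force: [0.4, -3.3, 6.5]
opening: 0.371
grasp_force: 61.0
```

Call:
servo_tool:
  series: "1 0.001 0 0 0 0 0;1 0.002 0 0 0 0 0;1 0.003 0 0 0 0 0;1 0.004 0 0 0 0 0;1 0.004 0 0 0 0 0"

```text
time_s: 6.93
eef_pos: [0.5611, 0.0337, 0.0858]
eef_rot: [0.001, 0.675, 0.738, 0.0]
wrist_force: [0.7, -6.2, 5.5]
opening: 0.369
grasp_force: 60.8
```

Call:
servo_tool:
  series: "1 0.001 0 0 0 0 0;1 0.002 0 0 0 0 0;1 0.003 0 0 0 0 0;1 0.004 0 0 0 0 0;1 0.004 0 0 0 0 0"

```text
time_s: 7.35
eef_pos: [0.5609, 0.0375, 0.0858]
eef_rot: [0.002, 0.675, 0.738, 0.0]
wrist_force: [0.4, -6.3, 6.3]
opening: 0.365
grasp_force: 60.9
```

```bash
python3 m.py m2
```

```text
mount top z 0 50 70.75
mount top z 70 74 72.02
Xmin [np.float64(-0.7), np.float64(-1.4), np.float64(-1.8), np.float64(-3.2), np.float64(24.3)]
tcp -63.08018965892204 -4.044837948494669 0.0857648607609707 [ 0.78911055 -6.90533775  4.90408136]
```

Call:
servo_tool:
  series: "1 0.001 0 0 0 0 0;1 0.002 0 0 0 0 0;1 0.003 0 0 0 0 0;1 0.004 0 0 0 0 0;1 0.005 0 0 0 0 0;1 0.006 0 0 0 0 0;1 0.007 0 0 0 0 0;1 0.007 0 0 0 0 0"

```text
time_s: 8.07
eef_pos: [0.5602, 0.0445, 0.0858]
eef_rot: [0.002, 0.675, 0.738, 0.0]
wrist_force: [1.2, -6.2, 4.5]
opening: 0.365
grasp_force: 61.0
```

```bash
python3 m.py m3
```

```text
mount top z 0 53 72.0
mount top z 70 74 72.59
Xmin [np.float64(-3.0), np.float64(-2.1), np.float64(-0.7), np.float64(-3.3), np.float64(0.2)]
tcp -56.065853053266906 -4.040791924180501 0.08575890199465198 [ 0.85290218 -7.35560216  5.33338581]
```

Call:
servo_tool:
  series: "1 0.001 0 0 0 0 0;1 0.002 0 0 0 0 0;1 0.003 0 0 0 0 0;1 0.0035 0 0 0 0 0;1 0.0035 0 0 0 0 0;1 0.0035 0 0 0 0 0;1 0.0035 0 0 0 0 0"

```text
time_s: 8.7
eef_pos: [0.5599, 0.048, 0.0858]
eef_rot: [0.002, 0.675, 0.738, 0.0]
wrist_force: [1.0, -7.3, 5.0]
opening: 0.37
grasp_force: 60.9
```

```bash
python3 m.py m4;python3 m.py m5
```

```text
mount top z 0 58 72.4
mount top z 70 77 72.57
Xmin [np.float64(-0.7), np.float64(-2.8), np.float64(-0.1), np.float64(-0.9), np.float64(0.8)]
tcp -52.67162066591298 -4.06949737989517 0.08575017021963216 [ 1.26067558 -6.56492153  5.92521554]
mount top z 0 57 72.63
mount top z 70 76 72.58
Xmin [np.float64(-2.8), np.float64(-2.0), np.float64(-2.5), np.float64(-1.2), np.float64(-0.4)]
tcp -52.6637804463056 -4.050211334140916 0.08575674016465386 [ 0.06579623 -6.65278119  5.17602454]
```

View pics/m5.png

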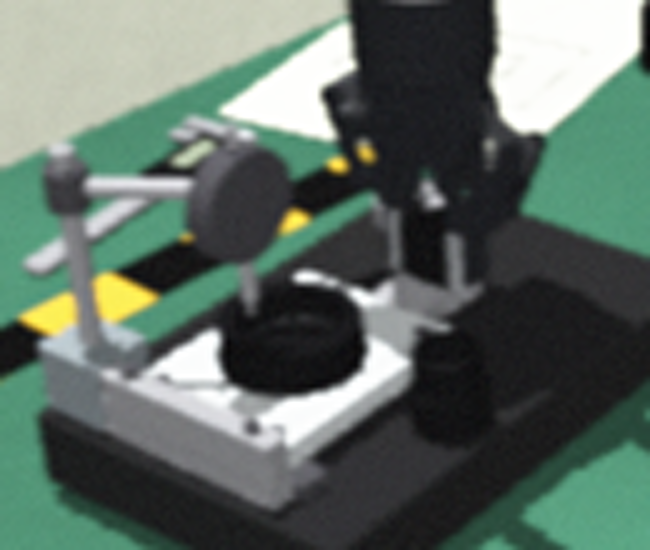

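The mount is level: its top is at 72.5 mm at the low end and 72.6 mm at the far end. The wedge is held under it (crop ~(400,310)) with the gripper clear, so I'm handing in.

```bash
python3 -c "
from bench import ctrl
print(ctrl.hand_in())"
```

```text
the job is handed in; nothing more can be done
None
```

The job is handed in, with no verdict returned: the mount measures level at about 2.4 mm lift (camera estimate), and the gripper is still holding the wedge under it, clear of the mount.

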